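# Clamp a circuit board under a ratchet press stand

### The arm

A 6-joint arm with a two-finger parallel gripper is mounted at the origin on the work surface. World frame = base frame: x ahead of the robot, y to its left, z up, the work surface at z = 0. Lengths are in m, angles in rad, forces in N, time in s.
With the tool pointing down it reaches from about 0.25 to 0.725 m from the base axis. Payload 9.7 kg.
Tool frame: the origin (TCP) lies at the very end of the fingers, on their centre line; the grasp point (between the pads) lies 19 mm behind it (r.pinch_z is the distance from the TCP to the grasp point, in m); z points along the fingers, y is the direction in which the jaws open and shut (so a half turn about z gives the same grasp; the last joint's range is limited). The gripper opens to 85 mm and grips with 20 to 120 N. Pads are 22 mm wide; open, the fingers measure 114 mm over their backs; the gripper's body (76 mm by 85 mm) begins 54 mm behind the grasp point. The pads swing forward as they close: fully open they stand 13 mm farther back than shut.
Start: joints at [1.342, 0.087, 0.176, 1.66, 0, 1.571], TCP at [0.125, 0.536, 0.231] pointing down, gripper open.
Joint ranges: [-3.13, 3.13], [-0.85, 1.81], [-1.15, 1.24], [-2.2, 2.28], [-1.44, 1.52], [-3.14, 3.14]. Speed limits (rad/s): [2.22, 2.22, 2.57, 3.14, 3.14, 3.14].

### API

Orientations are given as [roll, pitch, yaw] about the fixed x, y, z axes, in that order (R = Rz(yaw) Ry(pitch) Rx(roll)).
In Python, from plant import r, viewer gives the robot as it stands.
- The arm moves only by the shell command python3 -m jog 'ROWS' [FORCE]. ROWS is JSON, a list of rows, each an object of numbers: "tx", "ty", "tz": the shift along the tool's x, y, z in cm; "rx", "ry", "rz": the turn, a rotation vector about the tool's x, y, z in degrees; "claw": the opening, from 0 (shut) to 1 (fully open). A call has 1 to 20 rows; each row shifts and turns the commanded pose from where the row before left it, along the tool's axes as they then stand; what a row does not reach is not made up. A row lasts 1/10 s, in which the tool goes at most 50 mm and 8.59 degrees, less where a joint would pass 70% of its speed; a pose out of reach is approached as far as the arm can. A call is refused whole if a number of a shift passes 5 or a number of a turn 8.59, either way. A call with a gripper value outside its range is refused whole. The fingers move at their own pace and stop on an object; FORCE is the grip in N (left out, the last holds). Time passes only in rows, so rows that do not move let the fingers close. It gives the time, the measured TCP pose, the force and the opening at its end, in the units of the state.
- r.sense(): the state, without advancing time (a new reading comes with each control period).
- viewer.read_camera(name): name is "side" or "top"; returns a dict with "image" (480x640x3 uint8, blue, green, red), "z_map" (480x640 float32, m along the optical axis (not along the pixel's ray), 0 where there is no reading), "fx", "fy", "cx", "cy" (pixels), "k1" (the pictures are not rectified: a ray, as slopes to the right and down, at radius r is drawn at 1 + k1 r^2 times it, then the intrinsics apply), "pose" (4x4, takes a point from camera to world coordinates). Camera axes: x right, y down, z forward; pixel columns grow to the right and rows downward; lengths in m; the calibration is good to about 2 mm. A picture is of the moment at which its call begins.
- r.finish_job(): hands the job in, once; it reports no verdict.
The state is a dict: "time": time; "joint_pos": joint angles; "joint_velocities": joint speeds; "effort": joint torques, N m; "eef_pos": TCP position; "ee_rot": TCP orientation; "ft_force": force on the tool from outside, world axes, zero at the start; "torque": the same for the moment, N m; "gripper_width": opening from 0.0 (shut) to 1.0 (fully open).
Only numpy, scipy, OpenCV 4.12 (cv2) and the standard library are available. Lean on these libraries where they do the work, as an engineer would, in place of code of your own. Each camera call takes 0.05 s, during which the arm holds its last target. There are 200 camera calls.

### The job

Raise the press head of the ratchet stand click by click until its pad is clear of the tall connector on the board, slide the board tray fully home under it, then press the pawl's thumb plate and bring the head down until the sprung pad bears lightly on the board's heat spreader, pushed in by about 2 mm and never hard. Take your hand away and leave the other things on the bench where they are.

Things in the scene. Friction and masses are not known exactly. Their poses are not given: they have to be found in the camera images.
- stand: Fixed press stand. Base plate 12 mm thick, x -50 to +130, y -225 to +65 mm from the origin, which is on the bench under the axis of the 20 mm square steel mast (142 mm high, ratchet teeth every 10 mm on its -y face); z up. The head's arm points to +x; the tray slides along +y under the pad; the pawl's thumb plate sticks out to +y.
- carriage (a joint): Height of the press head (cap, handle, arm, pad) on the mast, m: 0 lowest, 0.064 highest. Stiff guide: 8 N friction, more than the head's weight (2 to 4.5 N), so it stays where it is left. Pulling it up takes 10 to 18 N as the pawl clicks over each 10 mm tooth; it cannot be pushed down unless the pawl is held off.
- handle (a point): Centre of the black grip bar on top of the head, on the mast's axis: 74 mm long along the stand's x, 16 mm wide along y, 14 mm high, 22 mm free below it down to the cap (two 8 mm posts 23 mm either side of the middle carry it). Grip it across its width from above. 187 mm above the bench at carriage 0. Axes parallel to the stand's.
- thumb_plate (a point): Middle of the upper face of the pawl's steel thumb plate (34 x 36 mm), 85 mm to +y and 12 mm to -x of the mast's axis, 121 mm above the bench at carriage 0; rises with the head. Pressed straight down some 16 mm (1.5 to 4 N) it takes the pawl's nose off the teeth; at about 20 mm it meets its stop and pushing on slides the head down. Let go, it springs back and the head stays.
- pawl (a joint): Angle of the pawl, rad: 0 fully engaged, above about 0.15 clear of the teeth, 0.2 at its stop. With the pawl at its stop, sliding the head down by the thumb plate takes 3.5 to 6.5 N in all (differs from day to day: read it while sliding); any push beyond that is what the pad bears on the board.
- tray (a joint): Position of the board tray, m: 0 fully out, 0.120 home against its stop (board centred under the pad); grows along the stand's +y. Friction 3 N. On it a dark green circuit board 70 x 96 mm: in its middle an aluminium heat spreader 34 x 34 mm, at its leading (+y) end a black connector, its top 28 mm above the spreader's.
- tray_knob (a point): Middle of the top of the black knob on the tray's outer (-y) end, 54 mm above the bench: 18 mm diameter over the top 16 mm, 12 mm neck below. Push it or grip it.
- pad: Square sprung pad 26 x 26 mm under the press arm, 78 mm to +x of the mast. Origin: centre of its underside, 30 mm above the bench at carriage 0; rises with the head. It gives 10 mm upward against 3 N per mm. The spreader's top is 37 to 45 mm above the bench, on spacers set anew each time and not reported; at 75 mm the pad clears every connector.
- spool: Bystander: wire spool, 64 mm diameter, 52 mm high, standing. Origin: centre of its underside.
- cup: Bystander: grey plastic cup, 64 mm diameter, 60 mm high. Origin: centre of its underside.
- heatsink: Bystander: loose finned aluminium heatsink, 40 x 40 x 25 mm. Origin: centre of its underside.
- driver: Bystander: screwdriver with a blue handle, lying. Its x axis runs from handle to tip.
- spool_b: Bystander: wire spool, 64 mm diameter, 52 mm high, standing. Origin: centre of its underside.

How it is judged:
On the way, in this order (a step that is already met when the one before it is completed fails the run):
1. the press head has been raised at least 35 mm up the mast (value of joint carriage above 0.035 m), for 0.2 s.
2. the board tray has been slid home (value of joint tray above 0.117 m), for 0.2 s.
At the end, for the whole second after the job is handed in: The tray is home (within 3 mm of its stop), the sprung pad rests on the board with 3 to 12 N (pushed in 1 to 4 mm), and the pawl has been let go (below 0.16 rad) (value of joint tray above 0.117 m and contact force between pad and anything else between 3 and 12 N and value of joint pawl below 0.16 rad); the robot touches nothing.
It fails at once if the pad is loaded with more than 18 N (contact force between pad and anything else above 18 N).
It fails at once if a bystander is moved more than 30 mm (distance of any of spool, spool_b, cup, driver, heatsink from where it was at the start of the episode above 0.03 m).
It also fails if it takes over 64 s, if anything falls off the work surface, if the arm or the gripper's body presses on something with over 40 N, if the wrist force passes 120 N, or if a joint passes its speed limit or range.

## Working session

There is one attempt and no reset: what is moved stays moved. The work goes in short steps, Python scripts to look and compute and a shell command to move; the robot and the scene stay as the last step left them, time stands still between calls to the robot, and variables do not carry over. Pictures are saved under pics/ and viewed, about 8 in all and at most 12, crops included, and the job is handed in when it is done.

```bash
ls; mkdir -p pics; python3 - <<'E'
from plant import r,viewer
import cv2,numpy as np
print(r.sense())
for n in("top","side"):
    d=viewer.read_camera(n);cv2.imwrite(f"pics/{n}0.png",d["image"]);np.savez(f"{n}0.npz",**d)
    print(n,d["fx"],d["fy"],d["cx"],d["cy"],d["k1"],d["pose"].round(3).tolist())
E
```

```text
pics
{'time': 0.0, 'joint_pos': array([ 1.34198990e+00,  8.74643955e-02,  1.75139447e-01,  1.65980596e+00,
       -3.04380029e-05,  1.57077820e+00]), 'joint_velocities': array([ 0.00028734,  0.00136209, -0.00189038, -0.0004198 , -0.00073266,
        0.00116064]), 'effort': array([-2.02882962e-03, -5.20390463e+01,  4.64801931e+01,  1.63110526e-02,
       -2.15892840e-05,  3.09223090e-06]), 'eef_pos': array([0.12470472, 0.53544012, 0.23058342]), 'ee_rot': array([-3.14025808e+00,  3.04137882e-05,  2.91280440e+00]), 'ft_force': array([ 0.28951028, -0.14993075,  0.627588  ]), 'torque': array([ 0.00162394, -0.02619805, -0.02811909]), 'gripper_width': 1.0003964667876988}
top 487.1269406770964 487.1269406770964 319.7958436616331 238.33789600694783 -0.01947395236203941 [[-0.004, -0.995, 0.101, 0.416], [-1.0, 0.004, 0.003, -0.013], [-0.003, -0.101, -0.995, 1.118], [0.0, 0.0, 0.0, 1.0]]
side 519.4216564761504 519.4216564761504 328.20211885005835 246.27099572829292 -0.07176555872430639 [[0.765, -0.449, 0.462, 0.032], [-0.644, -0.553, 0.529, -0.56], [0.018, -0.702, -0.712, 0.862], [0.0, 0.0, 0.0, 1.0]]
```

View pics/top0.png

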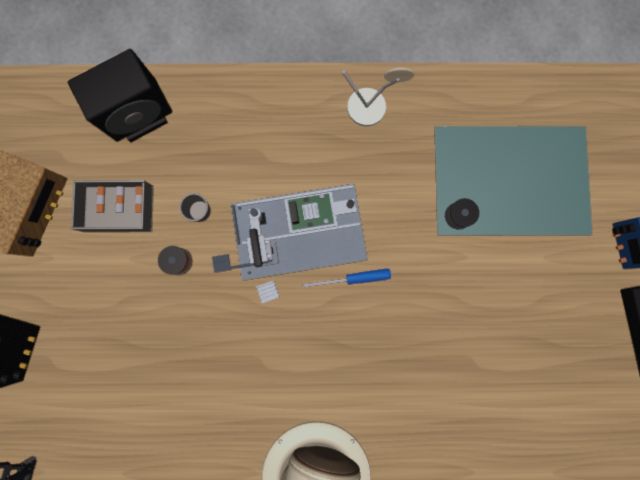

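View pics/side0.png

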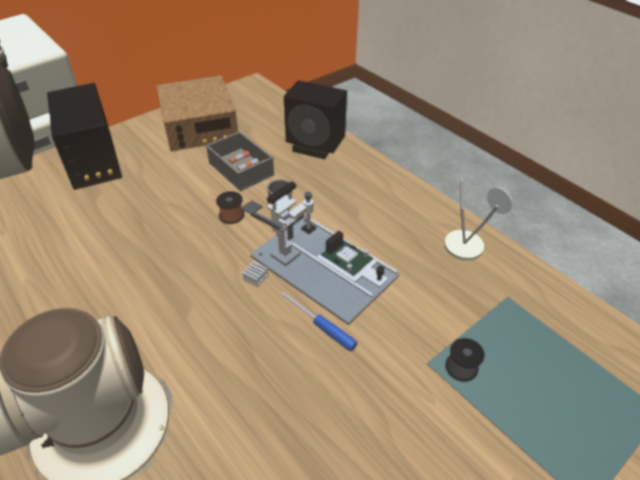

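The top view shows the stand with plate corners near (234,204), (355,185), (366,260) and (240,279), and the handle at (257,248). It also shows the thumb plate at (222,263), the knob at (350,204) and the board at (312,212). The spools, cup, heatsink and driver are close by. The side view agrees. Next I'll measure the stand by fitting the plate and handle.

```bash
cat > h.py <<'E'
import numpy as np,cv2
def cloud(d):
    v,u=np.mgrid[0:480,0:640]
    x=(u-d["cx"])/d["fx"];y=(v-d["cy"])/d["fy"]
    a,b=x.copy(),y.copy()
    for _ in range(8):
        s=1+d["k1"]*(a*a+b*b);a=x/s;b=y/s
    P=np.stack([a,b,np.ones_like(a)],-1)
    R=d["pose"][:3,:3];t=d["pose"][:3,3]
    W=(P*d["z_map"][...,None])@R.T+t
    W[d["z_map"]<=0]=np.nan
    return W,P@R.T,t
def onplane(ray,t,z): return t+ray*((z-t[2])/ray[...,2])[...,None]
E
python3 - <<'E'
import numpy as np,cv2
from h import *
for n in("top","side"):
    d=dict(np.load(n+"0.npz"));W,ray,t=cloud(d);im=d["image"].astype(int)
    near=(abs(W[...,0]-0.5)<.2)&(abs(W[...,1]-.05)<.3)
    print(n,"bench z",np.nanmedian(W[...,2][near&(abs(W[...,2])<.006)]))
    z=W[...,2]
    pm=near&(z>.008)&(z<.03)&(im.max(2)-im.min(2)<40)&(im.mean(2)>90)
    c=max(cv2.findContours(cv2.morphologyEx(pm.astype(np.uint8),cv2.MORPH_CLOSE,np.ones((5,5))),cv2.RETR_EXTERNAL,cv2.CHAIN_APPROX_NONE)[0],key=cv2.contourArea)
    q=c[:,0];P=onplane(ray[q[:,1],q[:,0]],t,.012)[:,:2]
    (cx,cy),(w,h),a=cv2.minAreaRect((P*1000).astype(np.float32));print("plate",cx,cy,w,h,a)
    g=im[...,1];
    hm=near&(z>.165)&(z<.21)&(im.max(2)<70)
    p=W[hm];print("handle",hm.sum(),np.nanmedian(p,0))
    if hm.sum()>10:
        v,u=np.nonzero(hm);Q=onplane(ray[v,u],t,.194)[:,:2]
        print(" pix",u.min(),u.max(),v.min(),v.max(),cv2.minAreaRect((Q*1000).astype(np.float32)), "z",np.nanpercentile(p[:,2],[5,50,95]))
    km=near&(z>.04)&(z<.065)&(im.max(2)<60)
    nl,L,st,ce=cv2.connectedComponentsWithStats(km.astype(np.uint8))
    for i in range(1,nl):
        if st[i,4]>6: print(" dark 40-65",st[i].tolist(),np.nanmedian(W[L==i],0).round(4), np.nanmax(W[L==i][:,2]))
    tm=near&(z>.10)&(z<.135)
    nl,L,st,ce=cv2.connectedComponentsWithStats(tm.astype(np.uint8))
    for i in range(1,nl):
        if st[i,4]>6: print(" 100-135",st[i].tolist(),np.nanmedian(W[L==i],0).round(4))
d=np.load("top0.npz")["image"];cv2.imwrite("pics/c.png",cv2.resize(d[175:310,150:400],None,fx=3.2,fy=3.2,interpolation=cv2.INTER_CUBIC))
E
```

```text
top bench z -0.0002750943124621985
plate 545.0269775390625 39.43653869628906 179.6012725830078 289.0959777832031 9.11479663848877
handle 260 [0.4933658  0.11106793 0.20167096]
 pix 250 261 229 266 ((493.2340393066406, 111.80764770507812), (72.04229736328125, 14.22087287902832), 8.691520690917969) z [0.19875589 0.20167096 0.20434282]
 dark 40-65 [182, 195, 18, 22, 74] [0.6069 0.2907 0.0484] 0.0580111961600871
 dark 40-65 [260, 213, 6, 11, 43] [0.567  0.1158 0.0454] 0.04919690861454984
 dark 40-65 [292, 219, 7, 5, 14] [0.5601 0.042  0.0532] 0.06368591047787797
 dark 40-65 [181, 263, 5, 9, 12] [0.4615 0.2882 0.0516] 0.05449809144573714
 100-135 [249, 208, 12, 28, 171] [0.5528 0.1213 0.1171]
 100-135 [262, 240, 11, 24, 120] [0.4893 0.0939 0.1273]
 100-135 [211, 254, 43, 19, 363] [0.4652 0.1888 0.1176]
side bench z -0.0013503426248539507
plate 515.8990478515625 31.42999267578125 239.3914794921875 290.43548583984375 9.75401496887207
handle 207 [0.4864786  0.10684835 0.199721  ]
 pix 268 294 183 202 ((490.830322265625, 111.68896484375), (72.20106506347656, 21.637758255004883), 8.962800979614258) z [0.1944418 0.199721  0.2024091]
 dark 40-65 [219, 193, 21, 15, 201] [0.4736 0.3086 0.0503] 0.05456372218444294
 dark 40-65 [303, 228, 11, 4, 15] [0.5593 0.1141 0.045 ] 0.04751553079615012
 dark 40-65 [327, 234, 16, 17, 147] [0.5729 0.0391 0.0555] 0.06499126230054209
 dark 40-65 [378, 268, 5, 8, 25] [ 0.5947 -0.0834  0.052 ] 0.05514435618577773
 100-135 [241, 198, 73, 35, 887] [0.4784 0.1176 0.1177]
```

View pics/c.png

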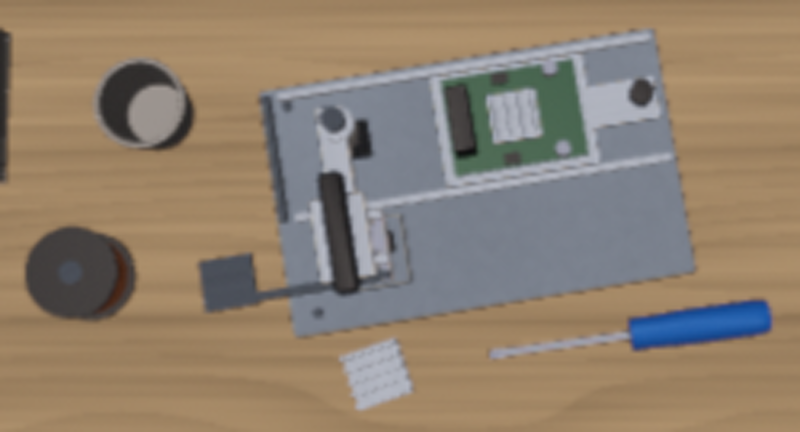

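The numbers agree. The plate measures 179.6 x 289 mm (nominal 180 x 290) at yaw 9.0°, which puts the stand origin at (0.493, 0.112), and the independent handle fix is (0.493, 0.112). The handle top is at about 0.201, so the carriage is slightly above 0. I'll turn the tool to the stand's yaw, lift, and travel to above the handle.

```bash
python3 -m jog '[{"rz":-7.37,"tz":-1},{"rz":-7.37,"tz":-1},{"rz":-7.37,"tz":-1},{"tx":-2.1,"ty":-3.4},{"tx":-2.1,"ty":-3.4},{"tx":-2.1,"ty":-3.4},{"tx":-2.1,"ty":-3.4},{"tx":-2.1,"ty":-3.4},{"tx":-2.1,"ty":-3.4},{"tx":-2.1,"ty":-3.4},{"tx":-2.1,"ty":-3.4},{"tx":-2.1,"ty":-3.4},{"tx":-2.1,"ty":-3.4},{"tx":-2.1,"ty":-3.4},{"tx":-2.1,"ty":-3.4},{"tx":-2.1,"ty":-3.4},{"tx":-2.1,"ty":-3.4},{}]'
cat > st.py <<'E'
from plant import r
import numpy as np
s=r.sense();O=np.array([.493,.112]);c,n=np.cos(np.radians(9)),np.sin(np.radians(9))
d=s["eef_pos"][:2]-O
print("t",s["time"],"stand xy mm",(1000*np.array([c*d[0]+n*d[1],-n*d[0]+c*d[1]])).round(1),"z",s["eef_pos"][2]*1000,"rot",np.degrees(s["ee_rot"]).round(2),"F",s["ft_force"].round(2),"w",round(s["gripper_width"],3),"j",s["joint_pos"].round(2))
E
python3 st.py
```

```text
t 0.1 stand xy mm [-297.5  475.9] z 230.6409246195876 rot [-179.93    0.    166.89] F [-0.04 -0.3  -0.45] w 1.002 j [ 1.34  0.09  0.18  1.66 -0.    1.57]schema error: expected keys tx, ty, tz, rx, ry, rz, claw
```

```bash
python3 -m jog '[{"rz":-7.37,"tz":-1},{"rz":-7.37,"tz":-1},{"rz":-7.37,"tz":-1},{"tx":-2.1,"ty":-3.4},{"tx":-2.1,"ty":-3.4},{"tx":-2.1,"ty":-3.4},{"tx":-2.1,"ty":-3.4},{"tx":-2.1,"ty":-3.4},{"tx":-2.1,"ty":-3.4},{"tx":-2.1,"ty":-3.4},{"tx":-2.1,"ty":-3.4},{"tx":-2.1,"ty":-3.4},{"tx":-2.1,"ty":-3.4},{"tx":-2.1,"ty":-3.4},{"tx":-2.1,"ty":-3.4},{"tx":-2.1,"ty":-3.4},{"tx":-2.1,"ty":-3.4},{"tx":0}]'; python3 st.py
```

```text
t 0.1 stand xy mm [-297.5  475.9] z 230.6409246195876 rot [-179.93    0.    166.89] F [-0.04 -0.3  -0.45] w 1.002 j [ 1.34  0.09  0.18  1.66 -0.    1.57]schema error: expected keys tx, ty, tz, rx, ry, rz, claw
```

Every row needs all seven keys.

```bash
python3 -m jog '[{"tx":0,"ty":0,"tz":-1,"rx":0,"ry":0,"rz":-7.37,"claw":1},{"tx":0,"ty":0,"tz":-1,"rx":0,"ry":0,"rz":-7.37,"claw":1},{"tx":0,"ty":0,"tz":-1,"rx":0,"ry":0,"rz":-7.37,"claw":1},{"tx":-2.1,"ty":-3.4,"tz":0,"rx":0,"ry":0,"rz":0,"claw":1},{"tx":-2.1,"ty":-3.4,"tz":0,"rx":0,"ry":0,"rz":0,"claw":1},{"tx":-2.1,"ty":-3.4,"tz":0,"rx":0,"ry":0,"rz":0,"claw":1},{"tx":-2.1,"ty":-3.4,"tz":0,"rx":0,"ry":0,"rz":0,"claw":1},{"tx":-2.1,"ty":-3.4,"tz":0,"rx":0,"ry":0,"rz":0,"claw":1},{"tx":-2.1,"ty":-3.4,"tz":0,"rx":0,"ry":0,"rz":0,"claw":1},{"tx":-2.1,"ty":-3.4,"tz":0,"rx":0,"ry":0,"rz":0,"claw":1},{"tx":-2.1,"ty":-3.4,"tz":0,"rx":0,"ry":0,"rz":0,"claw":1},{"tx":-2.1,"ty":-3.4,"tz":0,"rx":0,"ry":0,"rz":0,"claw":1},{"tx":-2.1,"ty":-3.4,"tz":0,"rx":0,"ry":0,"rz":0,"claw":1},{"tx":-2.1,"ty":-3.4,"tz":0,"rx":0,"ry":0,"rz":0,"claw":1},{"tx":-2.1,"ty":-3.4,"tz":0,"rx":0,"ry":0,"rz":0,"claw":1},{"tx":-2.1,"ty":-3.4,"tz":0,"rx":0,"ry":0,"rz":0,"claw":1},{"tx":-2.1,"ty":-3.4,"tz":0,"rx":0,"ry":0,"rz":0,"claw":1},{"tx":0,"ty":0,"tz":0,"rx":0,"ry":0,"rz":0,"claw":1}]'; python3 st.py
```

```text
time: 1.9
eef_pos: [0.4916, 0.1084, 0.2601]
ee_rot: [-3.141, -0.001, -2.989]
ft_force: [-1.2, -0.2, -0.6]
gripper_width: 0.998
t 1.9 stand xy mm [-2.  -3.3] z 260.130672794973 rot [-1.7995e+02 -7.0000e-02 -1.7123e+02] F [-1.24 -0.17 -0.62] w 0.998 j [ 0.22 -0.01  0.13  1.71 -0.    0.06]
```

Almost on target. I'll correct it, descend to TCP z of about 0.176 and close with 60 N.

```bash
python3 -m jog '[{"tx":-0.2,"ty":0.3,"tz":2,"rx":0,"ry":0,"rz":0,"claw":1},{"tx":0,"ty":0,"tz":2,"rx":0,"ry":0,"rz":0,"claw":1},{"tx":0,"ty":0,"tz":2,"rx":0,"ry":0,"rz":0,"claw":1},{"tx":0,"ty":0,"tz":1.4,"rx":0,"ry":0,"rz":0,"claw":1},{"tx":0,"ty":0,"tz":1,"rx":0,"ry":0,"rz":0,"claw":1},{"tx":0,"ty":0,"tz":0,"rx":0,"ry":0,"rz":0,"claw":1},{"tx":0,"ty":0,"tz":0,"rx":0,"ry":0,"rz":0,"claw":0.5}]' 60; python3 st.py;python3 -m jog '[{"tx":0,"ty":0,"tz":0,"rx":0,"ry":0,"rz":0,"claw":0},{"tx":0,"ty":0,"tz":0,"rx":0,"ry":0,"rz":0,"claw":0},{"tx":0,"ty":0,"tz":0,"rx":0,"ry":0,"rz":0,"claw":0},{"tx":0,"ty":0,"tz":0,"rx":0,"ry":0,"rz":0,"claw":0},{"tx":0,"ty":0,"tz":0,"rx":0,"ry":0,"rz":0,"claw":0},{"tx":0,"ty":0,"tz":0,"rx":0,"ry":0,"rz":0,"claw":0}]' 60; python3 st.py
```

```text
time: 2.6
eef_pos: [0.4912, 0.1149, 0.1779]
ee_rot: [3.142, 0.001, -2.984]
ft_force: [0.6, -0.5, 0.3]
gripper_width: 0.861
t 2.6 stand xy mm [-1.3  3.2] z 177.88715271863438 rot [ 1.8000e+02  3.0000e-02 -1.7099e+02] F [ 0.56 -0.47  0.3 ] w 0.861 j [ 0.23 -0.04 -0.05  1.55 -0.    0.07]
time: 3.2
eef_pos: [0.4917, 0.1123, 0.1778]
ee_rot: [-3.136, 0.001, -2.986]
ft_force: [2.1, -15.2, 3.5]
gripper_width: 0.179
t 3.2 stand xy mm [-1.3  0.5] z 177.75242355973674 rot [-1.7969e+02  4.0000e-02 -1.7110e+02] F [  2.12 -15.2    3.5 ] w 0.179 j [ 0.23 -0.04 -0.05  1.55 -0.01  0.07]
```

The grip is good at 15 mm, but a 15 N side load remains from a y offset of about 2.5 mm. I'll relieve that and lift.

```bash
python3 -m jog '[{"tx":0,"ty":-0.25,"tz":0,"rx":0,"ry":0,"rz":0,"claw":0},{"tx":0,"ty":0,"tz":-0.5,"rx":0,"ry":0,"rz":0,"claw":0},{"tx":0,"ty":0,"tz":-0.5,"rx":0,"ry":0,"rz":0,"claw":0},{"tx":0,"ty":0,"tz":-0.5,"rx":0,"ry":0,"rz":0,"claw":0}]'; python3 st.py;python3 -m jog '[{"tx":0,"ty":0,"tz":-0.5,"rx":0,"ry":0,"rz":0,"claw":0},{"tx":0,"ty":0,"tz":-0.5,"rx":0,"ry":0,"rz":0,"claw":0},{"tx":0,"ty":0,"tz":-0.5,"rx":0,"ry":0,"rz":0,"claw":0},{"tx":0,"ty":0,"tz":-0.5,"rx":0,"ry":0,"rz":0,"claw":0},{"tx":0,"ty":0,"tz":-0.5,"rx":0,"ry":0,"rz":0,"claw":0}]'; python3 st.py
python3 - <<'E'
from plant import viewer
import cv2
d=viewer.read_camera("side");cv2.imwrite("pics/s1.png",cv2.resize(d["image"][100:320,200:420],None,fx=2.7,fy=2.7,interpolation=cv2.INTER_CUBIC))
E
```

```text
time: 3.6
eef_pos: [0.4916, 0.1121, 0.1908]
ee_rot: [-3.141, -0.002, -2.985]
ft_force: [5.5, -1.3, -14.6]
gripper_width: 0.172
t 3.6 stand xy mm [-1.4  0.3] z 190.81906517557798 rot [-1.7995e+02 -1.1000e-01 -1.7101e+02] F [  5.5   -1.26 -14.59] w 0.172 j [ 0.22 -0.03 -0.02  1.58 -0.    0.07]
time: 4.1
eef_pos: [0.4916, 0.1121, 0.2153]
ee_rot: [-3.141, -0.003, -2.985]
ft_force: [6.1, -0.1, -12.7]
gripper_width: 0.171
t 4.1 stand xy mm [-1.4  0.4] z 215.27203979731016 rot [-1.7995e+02 -1.6000e-01 -1.7100e+02] F [  6.08  -0.07 -12.71] w 0.171 j [ 0.22 -0.03  0.03  1.63 -0.    0.07]
```

View pics/s1.png

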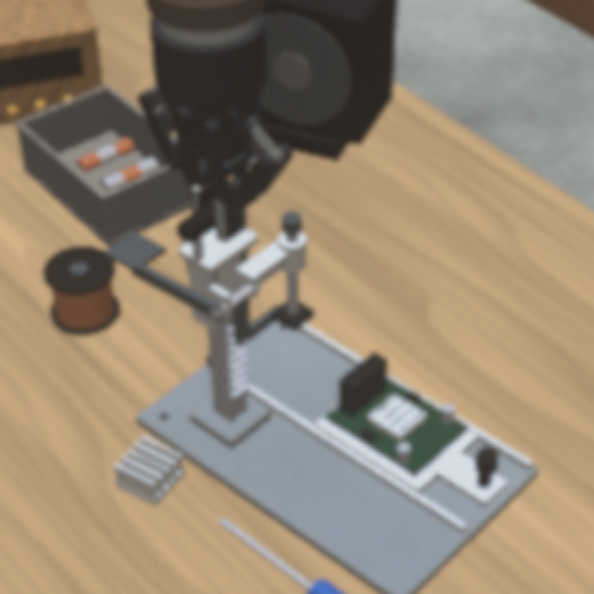

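The picture shows the head rising in the grip, with the teeth visible at about (238,360) and the board still out. It has risen 37 mm so far, so I'll raise it another 12 mm, release, and back off to look.

```bash
python3 -m jog '[{"tx":0,"ty":0,"tz":-0.5,"rx":0,"ry":0,"rz":0,"claw":0},{"tx":0,"ty":0,"tz":-0.5,"rx":0,"ry":0,"rz":0,"claw":0},{"tx":0,"ty":0,"tz":-0.2,"rx":0,"ry":0,"rz":0,"claw":0},{"tx":0,"ty":0,"tz":0,"rx":0,"ry":0,"rz":0,"claw":0},{"tx":0,"ty":0,"tz":0,"rx":0,"ry":0,"rz":0,"claw":0},{"tx":0,"ty":0,"tz":0,"rx":0,"ry":0,"rz":0,"claw":0}]'; python3 st.py;python3 -m jog '[{"tx":0,"ty":0,"tz":0,"rx":0,"ry":0,"rz":0,"claw":1},{"tx":0,"ty":0,"tz":0,"rx":0,"ry":0,"rz":0,"claw":1},{"tx":0,"ty":0,"tz":0,"rx":0,"ry":0,"rz":0,"claw":1},{"tx":0,"ty":0,"tz":0,"rx":0,"ry":0,"rz":0,"claw":1},{"tx":0,"ty":0,"tz":0,"rx":0,"ry":0,"rz":0,"claw":1},{"tx":0,"ty":0,"tz":-3,"rx":0,"ry":0,"rz":0,"claw":1},{"tx":0,"ty":0,"tz":-3,"rx":0,"ry":0,"rz":0,"claw":1},{"tx":4,"ty":-4,"tz":0,"rx":0,"ry":0,"rz":0,"claw":0},{"tx":4,"ty":-4,"tz":0,"rx":0,"ry":0,"rz":0,"claw":0},{"tx":4,"ty":-4,"tz":0,"rx":0,"ry":0,"rz":0,"claw":0},{"tx":0,"ty":-4,"tz":0,"rx":0,"ry":0,"rz":0,"claw":0},{"tx":0,"ty":0,"tz":0,"rx":0,"ry":0,"rz":0,"claw":0}]';python3 st.py
python3 - <<'E'
from plant import viewer
import cv2,numpy as np
from h import *
c,n=np.cos(np.radians(9)),np.sin(np.radians(9))
def S(p):
    d=p[...,:2]-[.493,.112];return np.stack([c*d[...,0]+n*d[...,1],-n*d[...,0]+c*d[...,1],p[...,2]],-1)*1000
ims=[]
for k in("top","side"):
    d=viewer.read_camera(k);np.savez(k+"1.npz",**d);W,ray,t=cloud(d);P=S(W);im=d["image"]
    X,Y,Z=P[...,0],P[...,1],P[...,2]
    for nm,m in dict(handle=(abs(X)<36)&(abs(Y)<10)&(Z>200),thumb=(abs(X+12)<16)&(abs(Y-85)<16)&(Z>80),knob=(abs(X-78)<25)&(Y<-180)&(Y>-240)&(Z>45)&(Z<65),spreader=(abs(X-78)<13)&(abs(Y+120)<13)&(Z>25),conn=(abs(X-78)<25)&(abs(Y+85)<20)&(Z>54)&(Z<90),arm=(abs(X-78)<8)&(abs(Y)<8)&(Z>60)).items():
        q=P[m]
        print(k,nm,len(q),(np.median(q,0).round(1),np.percentile(q[:,2],[10,50,90]).round(1)) if len(q) else "")
    ims.append(im)
np.save
cv2.imwrite("pics/two.png",np.hstack([cv2.resize(ims[0][160:300,200:400],(400,280)),cv2.resize(ims[1][150:340,220:420],(400,380))[:280]]))
E
```

```text
time: 4.75
eef_pos: [0.4916, 0.1122, 0.2295]
ee_rot: [-3.141, 0.0, -2.985]
ft_force: [5.0, -3.0, -4.8]
gripper_width: 0.175
t 4.75 stand xy mm [-1.3  0.4] z 229.45672014069854 rot [-1.7997e+02  3.0000e-02 -1.7101e+02] F [ 4.99 -2.98 -4.81] w 0.175 j [ 0.22 -0.02  0.06  1.65 -0.    0.07]
time: 5.95
eef_pos: [0.4092, -0.0518, 0.2897]
ee_rot: [-3.14, 0.001, -2.989]
ft_force: [0.2, 1.0, -0.2]
gripper_width: 0.146
t 5.95 stand xy mm [-108.4 -148.7] z 289.69804394798325 rot [-1.7993e+02  8.0000e-02 -1.7125e+02] F [ 0.16  0.98 -0.17] w 0.146 j [-0.13 -0.21  0.01  1.79 -0.   -0.28]
top handle 445 (array([ -0.4,  -2.6, 252.5]), array([217.8, 252.5, 254.7]))
top thumb 275 (array([-11.8,  84.8, 180.8]), array([178.5, 180.8, 182.7]))
top knob 52 (array([  78.1, -203.4,   53.4]), array([50.5, 53.4, 55.2]))
top spreader 131 (array([  78.1, -119.9,   37.2]), array([33.7, 37.2, 40.2]))
top conn 156 (array([ 77.2, -77.6,  65.2]), array([62.2, 65.2, 68. ]))
top arm 109 (array([ 75.7,  -2.7, 193.1]), array([ 97.7, 193.1, 197.2]))
side handle 78 (array([-27.9,  -3.1, 220.3]), array([212.2, 220.3, 251.6]))
side thumb 140 (array([-12.9,  84.7, 179.3]), array([177.5, 179.3, 180.8]))
side knob 61 (array([  74.1, -206.3,   51.9]), array([45.7, 51.9, 54.4]))
side spreader 115 (array([  78.2, -121.5,   36. ]), array([32. , 36. , 38.3]))
side conn 150 (array([ 73.8, -81.7,  63.1]), array([57.5, 63.1, 65.5]))
side arm 23 (array([75.3, -4.2, 97.7]), array([ 95. ,  97.7, 107.3]))
```

View pics/two.png

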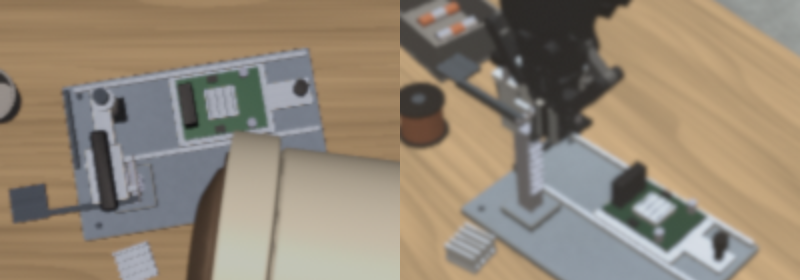

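The frames show the head up and the board still out. Carriage is about 58 mm from two independent points: handle top 252.5 and thumb plate 180. The knob is at stand (78,-204), the spreader top at about 37 and the connector top at about 65, so the pad (underside about 88) is clear. Next I'll move behind the knob with the fingers closed.

```bash
python3 -m jog '[{"tx":-3.72,"ty":-1.92,"tz":0,"rx":0,"ry":0,"rz":0,"claw":0},{"tx":-3.72,"ty":-1.92,"tz":0,"rx":0,"ry":0,"rz":0,"claw":0},{"tx":-3.72,"ty":-1.92,"tz":0,"rx":0,"ry":0,"rz":0,"claw":0},{"tx":-3.72,"ty":-1.92,"tz":0,"rx":0,"ry":0,"rz":0,"claw":0},{"tx":-3.72,"ty":-1.92,"tz":0,"rx":0,"ry":0,"rz":0,"claw":0},{"tx":0,"ty":0,"tz":4,"rx":0,"ry":0,"rz":0,"claw":0},{"tx":0,"ty":0,"tz":4,"rx":0,"ry":0,"rz":0,"claw":0},{"tx":0,"ty":0,"tz":4,"rx":0,"ry":0,"rz":0,"claw":0},{"tx":0,"ty":0,"tz":4,"rx":0,"ry":0,"rz":0,"claw":0},{"tx":0,"ty":0,"tz":0,"rx":0,"ry":0,"rz":0,"claw":0}]';python3 st.py
```

```text
time: 7.05
eef_pos: [0.6057, -0.1121, 0.1227]
ee_rot: [3.138, -0.01, -2.983]
ft_force: [-0.1, -0.4, -0.1]
gripper_width: 0.001
t 7.05 stand xy mm [  76.2 -239. ] z 122.73721216297758 rot [ 179.79   -0.56 -170.9 ] F [-0.07 -0.42 -0.07] w 0.001 j [-0.18  0.24  0.14  1.48  0.   -0.34]
```

```bash
python3 -m jog '[{"tx":0,"ty":-0.4,"tz":3,"rx":0,"ry":0,"rz":0,"claw":0},{"tx":0,"ty":0,"tz":3,"rx":0,"ry":0,"rz":0,"claw":0},{"tx":0,"ty":0,"tz":1.5,"rx":0,"ry":0,"rz":0,"claw":0},{"tx":0,"ty":0,"tz":0,"rx":0,"ry":0,"rz":0,"claw":0}]';python3 st.py;  python3 -m jog '[{"tx":0,"ty":0.8,"tz":0,"rx":0,"ry":0,"rz":0,"claw":0},{"tx":0,"ty":0.8,"tz":0,"rx":0,"ry":0,"rz":0,"claw":0},{"tx":0,"ty":1,"tz":0,"rx":0,"ry":0,"rz":0,"claw":0},{"tx":0,"ty":1,"tz":0,"rx":0,"ry":0,"rz":0,"claw":0}]';python3 st.py
```

```text
time: 7.45
eef_pos: [0.6086, -0.1174, 0.0537]
ee_rot: [3.141, -0.002, -2.984]
ft_force: [-0.7, 0.2, 0.4]
gripper_width: 0.002
t 7.45 stand xy mm [  78.3 -244.6] z 53.70923392441561 rot [ 1.7995e+02 -1.1000e-01 -1.7095e+02] F [-0.74  0.16  0.43] w 0.002 j [-0.19  0.26  0.03  1.34  0.   -0.35]
time: 7.85
eef_pos: [0.6036, -0.0816, 0.0554]
ee_rot: [-3.141, 0.001, -2.984]
ft_force: [0.3, -0.3, 0.4]
gripper_width: -0.001
t 7.85 stand xy mm [  78.9 -208.5] z 55.36399792877175 rot [-1.7998e+02  8.0000e-02 -1.7098e+02] F [ 0.27 -0.34  0.39] w -0.001 j [-0.13  0.23 -0.    1.34  0.   -0.29]
```

It ended about 14 mm too high and passed just over the knob, with no contact force. I'll back off, lower, and push again.

```bash
python3 -m jog '[{"tx":0,"ty":-1.8,"tz":-0.3,"rx":0,"ry":0,"rz":0,"claw":0},{"tx":0,"ty":-1.8,"tz":0,"rx":0,"ry":0,"rz":0,"claw":0},{"tx":0,"ty":0,"tz":1,"rx":0,"ry":0,"rz":0,"claw":0},{"tx":0,"ty":0,"tz":0.6,"rx":0,"ry":0,"rz":0,"claw":0},{"tx":0,"ty":0,"tz":0,"rx":0,"ry":0,"rz":0,"claw":0}]';python3 st.py;  python3 -m jog '[{"tx":0,"ty":0.8,"tz":0,"rx":0,"ry":0,"rz":0,"claw":0},{"tx":0,"ty":0.8,"tz":0,"rx":0,"ry":0,"rz":0,"claw":0},{"tx":0,"ty":1,"tz":0,"rx":0,"ry":0,"rz":0,"claw":0},{"tx":0,"ty":1,"tz":0,"rx":0,"ry":0,"rz":0,"claw":0}]';python3 st.py
```

```text
time: 8.35
eef_pos: [0.608, -0.1184, 0.0395]
ee_rot: [3.141, -0.002, -2.985]
ft_force: [0.2, -0.1, -0.3]
gripper_width: -0.0
t 8.35 stand xy mm [  77.5 -245.5] z 39.51817126311127 rot [ 1.7994e+02 -1.4000e-01 -1.7104e+02] F [ 0.16 -0.05 -0.26] w -0.0 j [-0.19  0.26  0.01  1.32  0.   -0.35]
time: 8.75
eef_pos: [0.6032, -0.0819, 0.0416]
ee_rot: [-3.141, 0.0, -2.984]
ft_force: [0.9, -3.4, -1.5]
gripper_width: -0.001
t 8.75 stand xy mm [  78.5 -208.8] z 41.555721560381784 rot [-1.7995e+02  1.0000e-02 -1.7099e+02] F [ 0.89 -3.4  -1.47] w -0.001 j [-0.13  0.23 -0.02  1.31 -0.   -0.29]
```

```bash
python3 -m jog '[{"tx":0,"ty":1.5,"tz":0,"rx":0,"ry":0,"rz":0,"claw":0},{"tx":0,"ty":1.5,"tz":0,"rx":0,"ry":0,"rz":0,"claw":0},{"tx":0,"ty":1.5,"tz":0,"rx":0,"ry":0,"rz":0,"claw":0},{"tx":0,"ty":1.5,"tz":0,"rx":0,"ry":0,"rz":0,"claw":0},{"tx":0,"ty":1.5,"tz":0,"rx":0,"ry":0,"rz":0,"claw":0},{"tx":0,"ty":1,"tz":0,"rx":0,"ry":0,"rz":0,"claw":0},{"tx":0,"ty":0,"tz":0,"rx":0,"ry":0,"rz":0,"claw":0}]';python3 st.py;  python3 -m jog '[{"tx":0,"ty":0.4,"tz":0,"rx":0,"ry":0,"rz":0,"claw":0},{"tx":0,"ty":0.4,"tz":0,"rx":0,"ry":0,"rz":0,"claw":0},{"tx":0,"ty":0.3,"tz":0,"rx":0,"ry":0,"rz":0,"claw":0}]';python3 st.py
```

```text
time: 9.45
eef_pos: [0.5898, 0.0032, 0.0413]
ee_rot: [3.141, 0.0, -2.983]
ft_force: [0.1, -0.8, -0.9]
gripper_width: -0.002
t 9.45 stand xy mm [  78.6 -122.6] z 41.31804900139911 rot [ 1.7994e+02  1.0000e-02 -1.7089e+02] F [ 0.07 -0.76 -0.91] w -0.002 j [ 0.    0.19 -0.08  1.3   0.   -0.15]
time: 9.75
eef_pos: [0.5884, 0.012, 0.0413]
ee_rot: [-3.141, 0.0, -2.985]
ft_force: [0.9, -3.8, 0.8]
gripper_width: 0.005
t 9.75 stand xy mm [  78.6 -113.7] z 41.299072546532756 rot [-1.7998e+02  1.0000e-02 -1.7104e+02] F [ 0.85 -3.76  0.78] w 0.005 j [ 0.02  0.19 -0.08  1.3  -0.   -0.14]
```

```bash
python3 -m jog '[{"tx":0,"ty":0.3,"tz":0,"rx":0,"ry":0,"rz":0,"claw":0},{"tx":0,"ty":0.3,"tz":0,"rx":0,"ry":0,"rz":0,"claw":0},{"tx":0,"ty":0.3,"tz":0,"rx":0,"ry":0,"rz":0,"claw":0}]';python3 st.py;  python3 -m jog '[{"tx":0,"ty":0.2,"tz":0,"rx":0,"ry":0,"rz":0,"claw":0},{"tx":0,"ty":0.2,"tz":0,"rx":0,"ry":0,"rz":0,"claw":0}]';python3 st.py
```

```text
time: 10.05
eef_pos: [0.5878, 0.0157, 0.0416]
ee_rot: [-3.13, 0.0, -2.988]
ft_force: [6.4, -42.4, -0.6]
gripper_width: -0.001
t 10.05 stand xy mm [  78.6 -110. ] z 41.58230711256076 rot [-1.7933e+02  2.0000e-02 -1.7123e+02] F [  6.42 -42.39  -0.59] w -0.001 j [ 0.03  0.19 -0.08  1.3  -0.01 -0.12]
time: 10.25
eef_pos: [0.5878, 0.0161, 0.0417]
ee_rot: [-3.124, 0.0, -2.991]
ft_force: [7.8, -56.3, -1.3]
gripper_width: -0.0
t 10.25 stand xy mm [  78.6 -109.6] z 41.74130276148051 rot [-1.7897e+02  3.0000e-02 -1.7139e+02] F [  7.77 -56.29  -1.28] w -0.0 j [ 0.04  0.18 -0.08  1.3  -0.02 -0.11]
```

The tray is hard against its stop: travel has ended and the force rose to 56 N. I'll back off, go up and move above the thumb plate.

```bash
python3 -m jog '[{"tx":0,"ty":-2,"tz":0,"rx":0,"ry":0,"rz":0,"claw":0},{"tx":0,"ty":-4,"tz":0,"rx":0,"ry":0,"rz":0,"claw":0},{"tx":0,"ty":-2,"tz":-3,"rx":0,"ry":0,"rz":0,"claw":0},{"tx":0,"ty":0,"tz":-4,"rx":0,"ry":0,"rz":0,"claw":0},{"tx":0,"ty":0,"tz":-4,"rx":0,"ry":0,"rz":0,"claw":0},{"tx":0,"ty":0,"tz":-4,"rx":0,"ry":0,"rz":0,"claw":0},{"tx":0,"ty":0,"tz":-4,"rx":0,"ry":0,"rz":0,"claw":0},{"tx":0,"ty":0,"tz":-4,"rx":0,"ry":0,"rz":0,"claw":0},{"tx":0,"ty":0,"tz":-3,"rx":0,"ry":0,"rz":0,"claw":0},{"tx":0,"ty":0,"tz":0,"rx":0,"ry":0,"rz":0,"claw":0}]';python3 st.py
python3 - <<'E'
from plant import viewer
import cv2,numpy as np
from h import *
c,n=np.cos(np.radians(9)),np.sin(np.radians(9))
d=viewer.read_camera("top");W,ray,t=cloud(d);D=W[...,:2]-[.493,.112]
X=(c*D[...,0]+n*D[...,1])*1000;Y=(-n*D[...,0]+c*D[...,1])*1000;Z=W[...,2]*1000
m=(abs(X-78)<15)&(abs(Y+84)<25)&(Z>46)&(Z<62);print("knob",m.sum(),[np.median(a[m]).round(1) for a in(X,Y,Z)])
cv2.imwrite("pics/t2.png",cv2.resize(d["image"][150:300,150:400],(750,450)))
E
```

```text
time: 11.25
eef_pos: [0.5995, -0.0537, 0.306]
ee_rot: [-3.141, 0.007, -2.984]
ft_force: [0.2, 1.0, 0.5]
gripper_width: 0.002
t 11.25 stand xy mm [  79.3 -180.3] z 306.01912780097706 rot [-179.96    0.37 -171.  ] F [0.18 1.05 0.47] w 0.002 j [-0.09  0.26  0.52  1.83  0.   -0.25]
knob 6 [np.float64(81.1), np.float64(-82.8), np.float64(54.8)]
```

View pics/t2.png

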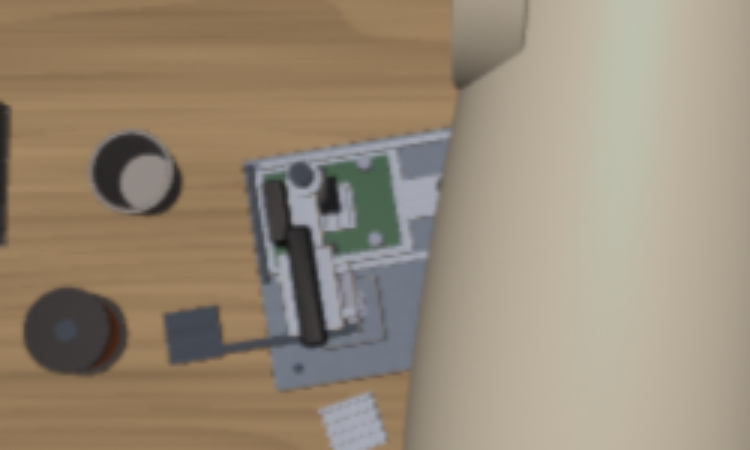

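The board is now under the pad, with the tray end at the plate's end strip near (255,200) and the knob at y≈-83, so the tray is home. Now to the thumb plate.

```bash
python3 -m jog '[{"tx":1.3,"ty":3.8,"tz":0,"rx":0,"ry":0,"rz":0,"claw":0},{"tx":1.3,"ty":3.8,"tz":0,"rx":0,"ry":0,"rz":0,"claw":0},{"tx":1.3,"ty":3.8,"tz":0,"rx":0,"ry":0,"rz":0,"claw":0},{"tx":1.3,"ty":3.8,"tz":0,"rx":0,"ry":0,"rz":0,"claw":0},{"tx":1.3,"ty":3.8,"tz":0,"rx":0,"ry":0,"rz":0,"claw":0},{"tx":1.3,"ty":3.8,"tz":0,"rx":0,"ry":0,"rz":0,"claw":0},{"tx":1.3,"ty":3.8,"tz":0,"rx":0,"ry":0,"rz":0,"claw":0},{"tx":0,"ty":0,"tz":3,"rx":0,"ry":0,"rz":0,"claw":0},{"tx":0,"ty":0,"tz":3,"rx":0,"ry":0,"rz":0,"claw":0},{"tx":0,"ty":0,"tz":3,"rx":0,"ry":0,"rz":0,"claw":0},{"tx":0,"ty":0,"tz":0,"rx":0,"ry":0,"rz":0,"claw":0}]';python3 st.py
```

```text
time: 12.4
eef_pos: [0.4651, 0.194, 0.2061]
ee_rot: [-3.14, -0.008, -2.984]
ft_force: [0.4, -0.5, 0.4]
gripper_width: 0.0
t 12.4 stand xy mm [-14.8  85.3] z 206.09341362199058 rot [-179.92   -0.45 -170.98] F [ 0.45 -0.52  0.43] w 0.0 j [ 0.39 -0.02  0.01  1.62  0.    0.24]
```

```bash
python3 -m jog '[{"tx":-0.2,"ty":0,"tz":1.2,"rx":0,"ry":0,"rz":0,"claw":0},{"tx":0,"ty":0,"tz":1.2,"rx":0,"ry":0,"rz":0,"claw":0},{"tx":0,"ty":0,"tz":0.5,"rx":0,"ry":0,"rz":0,"claw":0},{"tx":0,"ty":0,"tz":0.5,"rx":0,"ry":0,"rz":0,"claw":0}]'; python3 st.py; for i in 1; do python3 -m jog '[{"tx":0,"ty":0,"tz":0.5,"rx":0,"ry":0,"rz":0,"claw":0},{"tx":0,"ty":0,"tz":0.3,"rx":0,"ry":0,"rz":0,"claw":0}]'; done; python3 st.py;python3 -m jog '[{"tx":0,"ty":0,"tz":0.3,"rx":0,"ry":0,"rz":0,"claw":0},{"tx":0,"ty":0,"tz":0.3,"rx":0,"ry":0,"rz":0,"claw":0}]'; python3 st.py;python3 -m jog '[{"tx":0,"ty":0,"tz":0.3,"rx":0,"ry":0,"rz":0,"claw":0},{"tx":0,"ty":0,"tz":0.3,"rx":0,"ry":0,"rz":0,"claw":0}]'; python3 st.py
```

```text
time: 12.8
eef_pos: [0.4694, 0.1949, 0.1775]
ee_rot: [3.141, 0.001, -2.985]
ft_force: [-2.1, -0.4, 4.7]
gripper_width: 0.004
t 12.8 stand xy mm [-10.3  85.6] z 177.53888144257735 rot [ 1.7997e+02  3.0000e-02 -1.7100e+02] F [-2.08 -0.38  4.66] w 0.004 j [ 0.39 -0.03 -0.04  1.55  0.    0.24]
time: 13.0
eef_pos: [0.4694, 0.1948, 0.1693]
ee_rot: [3.142, 0.0, -2.985]
ft_force: [-1.1, -0.5, 1.5]
gripper_width: -0.004
t 13.0 stand xy mm [-10.4  85.5] z 169.2507666142511 rot [ 1.80e+02  3.00e-02 -1.71e+02] F [-1.14 -0.5   1.51] w -0.004 j [ 0.39 -0.03 -0.06  1.54 -0.    0.24]
time: 13.2
eef_pos: [0.4694, 0.1947, 0.1632]
ee_rot: [-3.141, 0.0, -2.985]
ft_force: [0.4, -0.6, 2.0]
gripper_width: 0.001
t 13.2 stand xy mm [-10.4  85.4] z 163.24685969681673 rot [-1.7998e+02  2.0000e-02 -1.7100e+02] F [ 0.36 -0.64  1.97] w 0.001 j [ 0.39 -0.03 -0.07  1.53 -0.    0.24]
time: 13.4
eef_pos: [0.4695, 0.1947, 0.1575]
ee_rot: [-3.141, 0.001, -2.985]
ft_force: [-0.2, -2.3, 4.6]
gripper_width: 0.006
t 13.4 stand xy mm [-10.3  85.4] z 157.5048711240775 rot [-1.7999e+02  4.0000e-02 -1.7101e+02] F [-0.24 -2.3   4.61] w 0.006 j [ 0.39 -0.03 -0.08  1.51 -0.    0.24]
```

```bash
for i in 1; do python3 -m jog '[{"tx":0,"ty":0,"tz":0.4,"rx":0,"ry":0,"rz":0,"claw":0},{"tx":0,"ty":0,"tz":0.4,"rx":0,"ry":0,"rz":0,"claw":0},{"tx":0,"ty":0,"tz":0.4,"rx":0,"ry":0,"rz":0,"claw":0}]' | grep force; python3 st.py; done;  python3 -m jog '[{"tx":0,"ty":0,"tz":0.4,"rx":0,"ry":0,"rz":0,"claw":0},{"tx":0,"ty":0,"tz":0.4,"rx":0,"ry":0,"rz":0,"claw":0}]' | grep -E "force|eef_pos";python3 -m jog '[{"tx":0,"ty":0,"tz":0.3,"rx":0,"ry":0,"rz":0,"claw":0},{"tx":0,"ty":0,"tz":0.3,"rx":0,"ry":0,"rz":0,"claw":0}]' | grep -E "force|eef_pos";python3 -m jog '[{"tx":0,"ty":0,"tz":0.3,"rx":0,"ry":0,"rz":0,"claw":0},{"tx":0,"ty":0,"tz":0.3,"rx":0,"ry":0,"rz":0,"claw":0}]' | grep -E "force|eef_pos"
python3 - <<'E'
from plant import viewer
import cv2,numpy as np
from h import *
c,n=np.cos(np.radians(9)),np.sin(np.radians(9))
for k in ("top","side"):
    d=viewer.read_camera(k);W,ray,t=cloud(d);D=W[...,:2]-[.493,.112]
    X=(c*D[...,0]+n*D[...,1])*1000;Y=(-n*D[...,0]+c*D[...,1])*1000;Z=W[...,2]*1000
    m=(abs(X)<36)&(abs(Y)<10)&(Z>195)&(Z<260);print(k,"handle",m.sum(),np.percentile(Z[m],[10,50,90]).round(1) if m.any() else 0)
cv2.imwrite("pics/s3.png",cv2.resize(d["image"][120:320,200:400],(600,600),interpolation=cv2.INTER_CUBIC))
E
python3 st.py
```

```text
ft_force: [-0.2, -1.1, 4.9]
t 13.7 stand xy mm [-10.3  85.4] z 145.5340325122719 rot [-1.7999e+02  5.0000e-02 -1.7101e+02] F [-0.22 -1.05  4.85] w 0.002 j [ 0.39 -0.03 -0.11  1.49 -0.    0.24]
eef_pos: [0.4695, 0.1947, 0.1375]
ft_force: [-0.5, -1.7, 4.8]
eef_pos: [0.4695, 0.1947, 0.1315]
ft_force: [0.0, -1.7, 5.1]
eef_pos: [0.4695, 0.1947, 0.1256]
ft_force: [-0.6, -1.1, 5.3]
top handle 342 [214.5 217.5 219.7]
side handle 276 [206.2 214.7 217.4]
t 14.4 stand xy mm [-10.4  85.4] z 125.2511742236418 rot [-1.7999e+02  2.0000e-02 -1.7101e+02] F [ 0.24 -1.59  3.08] w 0.004 j [ 0.39 -0.03 -0.15  1.45 -0.    0.24]
```

View pics/s3.png

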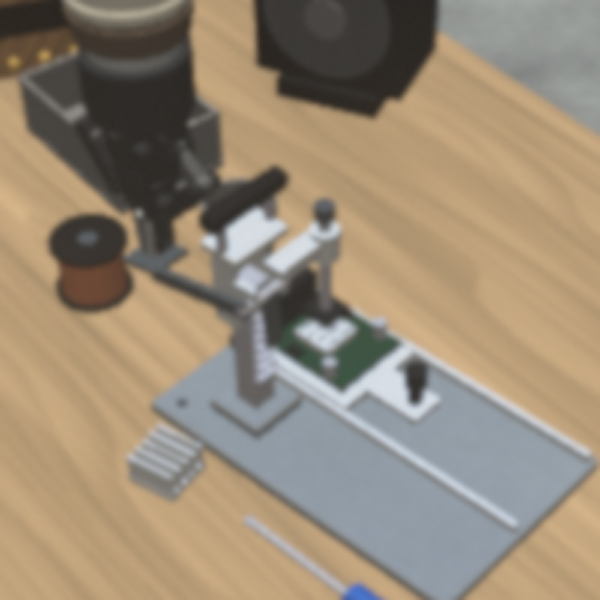

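The head is descending under a steady slide force of about 5.0 N. The pad at (325,310) sits above the spreader and ahead of the connector. Carriage is about 23, so I expect contact near TCP z of 109–116. Now smaller steps.

```bash
python3 -m jog '[{"tx":0,"ty":0,"tz":0.2,"rx":0,"ry":0,"rz":0,"claw":0},{"tx":0,"ty":0,"tz":0.2,"rx":0,"ry":0,"rz":0,"claw":0}]' | grep -E "force|eef_pos";python3 -m jog '[{"tx":0,"ty":0,"tz":0.2,"rx":0,"ry":0,"rz":0,"claw":0},{"tx":0,"ty":0,"tz":0.1,"rx":0,"ry":0,"rz":0,"claw":0}]' | grep -E "force|eef_pos"
for i in 1 ;do python3 -m jog '[{"tx":0,"ty":0,"tz":0.1,"rx":0,"ry":0,"rz":0,"claw":0},{"tx":0,"ty":0,"tz":0.1,"rx":0,"ry":0,"rz":0,"claw":0}]' | grep -E "force|eef_pos"; done
python3 -m jog '[{"tx":0,"ty":0,"tz":0.1,"rx":0,"ry":0,"rz":0,"claw":0},{"tx":0,"ty":0,"tz":0.1,"rx":0,"ry":0,"rz":0,"claw":0}]' | grep -E "force|eef_pos"
python3 -m jog '[{"tx":0,"ty":0,"tz":0.1,"rx":0,"ry":0,"rz":0,"claw":0},{"tx":0,"ty":0,"tz":0.1,"rx":0,"ry":0,"rz":0,"claw":0}]' | grep -E "force|eef_pos"
```

```text
eef_pos: [0.4695, 0.1947, 0.1216]
ft_force: [0.0, -1.6, 5.1]
eef_pos: [0.4695, 0.1947, 0.1185]
ft_force: [-0.6, -2.9, 5.4]
eef_pos: [0.4694, 0.1947, 0.1166]
ft_force: [0.9, -2.3, 5.7]
eef_pos: [0.4695, 0.1947, 0.1146]
ft_force: [-0.9, -2.3, 4.5]
eef_pos: [0.4695, 0.1947, 0.1126]
ft_force: [0.8, -2.4, 5.0]
```

Still sliding freely at about 5.1 N. I'll take 1 mm rows and read each one.

```bash
python3 -m jog '[{"tx":0,"ty":0,"tz":0.1,"rx":0,"ry":0,"rz":0,"claw":0}]' | grep -E "force|eef_pos"
python3 -m jog '[{"tx":0,"ty":0,"tz":0.1,"rx":0,"ry":0,"rz":0,"claw":0}]' | grep -E "force|eef_pos"
python3 -m jog '[{"tx":0,"ty":0,"tz":0.1,"rx":0,"ry":0,"rz":0,"claw":0}]' | grep -E "force|eef_pos"
python3 -m jog '[{"tx":0,"ty":0,"tz":0.1,"rx":0,"ry":0,"rz":0,"claw":0}]' | grep -E "force|eef_pos"
```

```text
eef_pos: [0.4695, 0.1947, 0.1116]
ft_force: [-0.0, -2.3, 5.6]
eef_pos: [0.4695, 0.1947, 0.1106]
ft_force: [0.2, -2.6, 4.7]
eef_pos: [0.4695, 0.1947, 0.1096]
ft_force: [0.2, -2.1, 5.4]
eef_pos: [0.4694, 0.1947, 0.1086]
ft_force: [-0.4, -2.3, 5.7]
```

```bash
python3 -m jog '[{"tx":0,"ty":0,"tz":0.1,"rx":0,"ry":0,"rz":0,"claw":0}]' | grep -E "force|eef_pos"
python3 -m jog '[{"tx":0,"ty":0,"tz":0.1,"rx":0,"ry":0,"rz":0,"claw":0}]' | grep -E "force|eef_pos"
```

```text
eef_pos: [0.4695, 0.1947, 0.1078]
ft_force: [-0.1, -2.7, 8.5]
eef_pos: [0.4695, 0.1947, 0.107]
ft_force: [-2.2, -2.8, 10.7]
```

Contact came at about 108.6, against a prediction of about 109. The pad load is now about 5.6 N. One small step more, then settle.

```bash
python3 -m jog '[{"tx":0,"ty":0,"tz":0.06,"rx":0,"ry":0,"rz":0,"claw":0}]' | grep -E "force|eef_pos"
python3 -m jog '[{"tx":0,"ty":0,"tz":0,"rx":0,"ry":0,"rz":0,"claw":0}]' | grep -E "force|eef_pos"
```

```text
eef_pos: [0.4696, 0.1947, 0.1066]
ft_force: [-0.9, -2.9, 10.4]
eef_pos: [0.4696, 0.1947, 0.1066]
ft_force: [-1.6, -3.2, 9.2]
```

The pad is compressed about 2.0 mm. Now I'll lift straight off, retreat and check.

```bash
python3 -m jog '[{"tx":0,"ty":0,"tz":-0.3,"rx":0,"ry":0,"rz":0,"claw":0},{"tx":0,"ty":0,"tz":-0.5,"rx":0,"ry":0,"rz":0,"claw":0},{"tx":0,"ty":0,"tz":-0.8,"rx":0,"ry":0,"rz":0,"claw":0},{"tx":0,"ty":0,"tz":-1.5,"rx":0,"ry":0,"rz":0,"claw":0},{"tx":0,"ty":0,"tz":-3,"rx":0,"ry":0,"rz":0,"claw":0},{"tx":0,"ty":0,"tz":-4,"rx":0,"ry":0,"rz":0,"claw":0},{"tx":0,"ty":0,"tz":-4,"rx":0,"ry":0,"rz":0,"claw":0},{"tx":0,"ty":4,"tz":0,"rx":0,"ry":0,"rz":0,"claw":0},{"tx":2,"ty":4,"tz":0,"rx":0,"ry":0,"rz":0,"claw":0},{"tx":3,"ty":4,"tz":0,"rx":0,"ry":0,"rz":0,"claw":0},{"tx":3,"ty":4,"tz":0,"rx":0,"ry":0,"rz":0,"claw":0},{"tx":3,"ty":4,"tz":0,"rx":0,"ry":0,"rz":0,"claw":0},{"tx":3,"ty":4,"tz":0,"rx":0,"ry":0,"rz":0,"claw":0},{"tx":0,"ty":0,"tz":0,"rx":0,"ry":0,"rz":0,"claw":0},{"tx":0,"ty":0,"tz":0,"rx":0,"ry":0,"rz":0,"claw":0}]' | grep -E "force|eef_pos"
python3 - <<'E'
from plant import viewer
import cv2,numpy as np
from h import *
c,n=np.cos(np.radians(9)),np.sin(np.radians(9))
ims=[]
for k in ("top","side"):
    d=viewer.read_camera(k);W,ray,t=cloud(d);D=W[...,:2]-[.493,.112];ims.append(d["image"])
    X=(c*D[...,0]+n*D[...,1])*1000;Y=(-n*D[...,0]+c*D[...,1])*1000;Z=W[...,2]*1000
    for nm,m in dict(handle=(abs(X)<36)&(abs(Y)<10)&(Z>190)&(Z<260),thumb=(abs(X+12)<16)&(abs(Y-85)<16)&(Z>80)&(Z<150),knob=(abs(X-78)<20)&(abs(Y+84)<20)&(Z>46)&(Z<62)).items():
        print(k,nm,m.sum(),[np.median(a[m]).round(1) for a in(X,Y,Z)] if m.any() else 0)
cv2.imwrite("pics/e.png",np.hstack([cv2.resize(ims[0][150:330,120:400],None,fx=1.6,fy=1.6),cv2.resize(ims[1][130:370,200:400],None,fx=1.2,fy=1.2)]) if 0 else np.hstack([ims[0][130:370,120:520],ims[1][150:390,200:600]]))
E
```

```text
eef_pos: [0.2924, 0.4106, 0.2474]
ft_force: [0.1, 0.3, -0.4]
top handle 330 [np.float64(-0.2), np.float64(-0.8), np.float64(199.1)]
top thumb 233 [np.float64(-11.6), np.float64(85.6), np.float64(116.1)]
top knob 53 [np.float64(78.0), np.float64(-89.3), np.float64(54.4)]
side handle 227 [np.float64(-1.7), np.float64(-4.8), np.float64(197.3)]
side thumb 123 [np.float64(-12.3), np.float64(84.8), np.float64(114.6)]
side knob 50 [np.float64(74.1), np.float64(-91.6), np.float64(52.5)]
```

View pics/e.png

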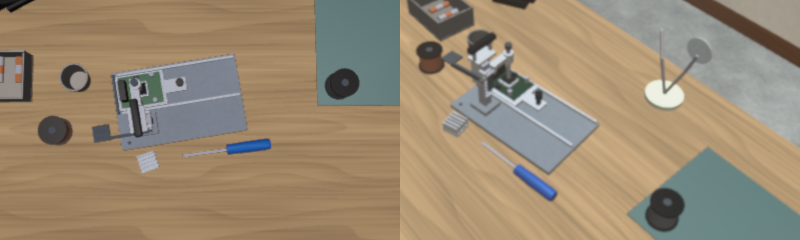

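The thumb plate has sprung back partway, to 116 against 126 for fully engaged. That means the nose is on a tooth, at roughly 0.1 rad, as it was at the start. The knob shift reads about 114 mm rather than 120, so I need to measure the tray travel better before handing in.

```bash
python3 - <<'E'
from plant import viewer
import cv2,numpy as np
from h import *
c,n=np.cos(np.radians(9)),np.sin(np.radians(9))
for k in ("top","side"):
    new=viewer.read_camera(k);np.savez(k+"9.npz",**new)
    for nm,d in (("old",dict(np.load(k+"0.npz"))),("new",new)):
        _,ray,t=cloud(d);im=d["image"].astype(int);W,_,_=cloud(d)
        def S(z):
            D=onplane(ray,t,z)[...,:2]-[.493,.112]
            return (c*D[...,0]+n*D[...,1])*1000,(-n*D[...,0]+c*D[...,1])*1000
        X,Y=S(.052);o=[]
        for y0 in(-204,-84):
            m=(abs(X-78)<15)&(abs(Y-y0)<22)&(im.max(2)<75)&(W[...,2]>.047)
            o.append((y0,m.sum(),X[m].mean().round(1),Y[m].mean().round(1),Y[m].min().round(1),Y[m].max().round(1)) if m.sum()>5 else None)
        X,Y=S(.034)
        g=(im[...,1]>im[...,2]+15)&(im[...,1]>im[...,0]+10)&(abs(X-78)<45)&(Y>-200)&(Y<80)
        strip=[]
        for x in range(50,110,6):
            y=Y[g&(abs(X-x)<3)]
            if len(y)>4: strip.append((x,y.min().round(1),y.max().round(1)))
        print(k,nm,"knob",o,"\n board",strip, np.median([s[1] for s in strip]))
    print()
E
```

```text
top old knob [(-204, np.int64(34), np.float64(78.5), np.float64(-204.9), np.float64(-211.5), np.float64(-199.1)), (-84, np.int64(86), np.float64(78.3), np.float64(-78.1), np.float64(-85.2), np.float64(-70.6))] 
 board [(50, np.float64(-160.2), np.float64(-69.1)), (56, np.float64(-160.9), np.float64(-69.4)), (62, np.float64(-159.8), np.float64(-86.3)), (68, np.float64(-160.9), np.float64(-87.4)), (74, np.float64(-159.5), np.float64(-85.9)), (80, np.float64(-160.6), np.float64(-87.0)), (86, np.float64(-160.9), np.float64(-85.8)), (92, np.float64(-160.2), np.float64(-86.5)), (98, np.float64(-160.9), np.float64(-85.7)), (104, np.float64(-159.8), np.float64(-84.5))] -160.39999999999998
top new knob [None, (-84, np.int64(29), np.float64(77.4), np.float64(-90.9), np.float64(-96.4), np.float64(-85.5))] 
 board [(50, np.float64(-46.6), np.float64(45.0)), (56, np.float64(-47.3), np.float64(44.0)), (62, np.float64(-46.1), np.float64(27.2)), (68, np.float64(-47.1), np.float64(28.4)), (74, np.float64(-45.6), np.float64(27.8)), (80, np.float64(-46.6), np.float64(28.7)), (86, np.float64(-47.0), np.
[... 714 characters left out ...]
np.float64(-88.8)), (98, np.float64(-162.6), np.float64(-86.4)), (104, np.float64(-157.2), np.float64(-91.8))] -161.9
side new knob [None, (-84, np.int64(30), np.float64(74.0), np.float64(-91.9), np.float64(-99.2), np.float64(-84.3))] 
 board [(50, np.float64(-47.9), np.float64(22.2)), (56, np.float64(-48.7), np.float64(22.8)), (62, np.float64(-48.2), np.float64(23.4)), (68, np.float64(-47.8), np.float64(-23.1)), (74, np.float64(-49.0), np.float64(-24.3)), (80, np.float64(-48.2), np.float64(-23.8)), (86, np.float64(-47.7), np.float64(-22.8)), (92, np.float64(-48.6), np.float64(-20.1)), (98, np.float64(-48.1), np.float64(-10.0)), (104, np.float64(-47.7), np.float64(-7.7))] -48.150000000000006
```

The board's shift was 114 mm, but its edges are now at -46.6 and +45, so its centre is at -0.8 mm. It is centred under the pad, so the tray simply started about 6 mm in and is now home, which matches the hard stop at 56 N. The handle is at 199.1, against 198.9 predicted for the pressed height, so the head didn't creep up when I let go. Handing in.

```bash
python3 -c "
from plant import r
print(r.sense()['time'],r.sense()['ft_force'].round(2)); print(r.finish_job())"
```

```text
17.9 [0.09 0.71 0.17]
the job is handed in; nothing more can be done
None
```

The job is done and handed in at 17.9 s; no verdict is reported, so the results below are from my own checks.

**What I did:** I gripped the handle and raised the head to about 58 mm on the mast. I pushed the tray by its knob until it hit its stop, which showed as a 56 N rise. I then pressed the thumb plate and slid the head down at a steady 5.1 N. The pad touched at TCP z ≈ 108.6 mm, and I stopped at 106.6 mm before lifting the hand away.

**Last checks:**
- **Pad:** it is pushed in about 2 mm. The push force above sliding was 4 to 5.6 N, against 6 N expected from the spring. The handle height after release was 199.1 mm against 198.9 mm predicted, so the head stayed put.
- **Pawl:** the thumb plate sprung back to within about 10 mm of fully engaged. I estimate 0.1 rad, below the 0.16 limit.
- **Tray:** the board is centred under the pad to within about 1 mm.
- **Bystanders:** they look unmoved in the last picture; I did not measure them. The hand is clear of everything.

**Checks that disagreed or went wrong:**
- **Tray travel:** it measured 114 mm instead of 120. Board edges in the first picture show the tray started about 6 mm in, so I take it as home.
- **First push:** my first approach to the knob was too high and passed over it without contact. I lowered the tool and pushed again.

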